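# Roll-test two rolling pins and reject the bent one

## Task

One of the two small rolling pins with thickness discs has a bent dowel. Roll each in turn on its discs from the front of the pastry board into the back half, so that it turns over and you see whose middle wobbles and lifts, and let no pin fall off the board. Lay the bent pin down in the cardboard scrap box without dropping it, leave the straight one lying in the back half of the board, and do not push the other things about.

Things in the scene. Friction and masses are not known exactly. Their poses are not given: they have to be found in the camera images.
- pin_1_mid (a point): Mid-length point, on the dowel's axis, of one of two rolling pins: 24 mm wooden dowel, 51 mm grey thickness disc (10 mm wide) on each end, 200 mm overall, 130 g. It rests and rolls on its discs. One dowel is straight, the other bent, its middle 4.5 mm off the line of the disc centres; which is which is not told. y axis along the pin; z up at the start, turns as it rolls.
- pin_2_mid (a point): Mid-length point, on the dowel's axis, of one of two rolling pins: 24 mm wooden dowel, 51 mm grey thickness disc (10 mm wide) on each end, 200 mm overall, 130 g. It rests and rolls on its discs. One dowel is straight, the other bent, its middle 4.5 mm off the line of the disc centres; which is which is not told. y axis along the pin; z up at the start, turns as it rolls.
- pin_1: Pin that carries pin_1_mid, same origin and axes. Starts across the board, 45 to 80 mm from its front edge, end to end with the other; either may be on the left. Half a turn = 80 mm of travel. Pushed at mid-length it rolls: the straight one's middle stays 25 mm above the board, and it runs on; the bent one's goes from 21 to 30 mm and back, and let go it rocks until its middle hangs lowest.
- pin_2: Pin that carries pin_2_mid, same origin and axes. Starts across the board, 45 to 80 mm from its front edge, end to end with the other; either may be on the left. Half a turn = 80 mm of travel. Pushed at mid-length it rolls: the straight one's middle stays 25 mm above the board, and it runs on; the bent one's goes from 21 to 30 mm and back, and let go it rocks until its middle hangs lowest.
- board_top (a point): Centre of the flat top face of the dark wooden pastry board, fixed: 360 mm deep (x) by 480 mm wide (y), top 20 mm above the cart. x points from the front edge near the robot to the back, y left, z up. A ledge 18 mm high runs along the back edge (inner face at x = +162 mm); the front and sides have none. The back half is x above 0.
- box_in (a point): The low open cardboard box for wood scraps, fixed, beside the board on the left or right: outside 270 mm (its x) by 170 mm (its y) by 60 mm high, walls and floor 4 mm. This point is the centre of its inner floor; the pin fits in lying along x.
- squeeze_bottle_c (a point): White plastic squeeze bottle, 62 mm diameter, 195 mm tall, at a back corner of the board; this point is on its axis 80 mm up. A bystander.
- canister_c (a point): Closed aluminium canister, 100 mm diameter, 138 mm tall, at a back corner of the board; this point is on its axis 60 mm up. A bystander.
- shaker_c (a point): Small glass shaker with a steel cap, 48 mm diameter, 85 mm tall, at the left side of the cart; this point is on its axis half-way up. A bystander.
- ramekin_c (a point): White ceramic ramekin, 90 mm diameter, 48 mm tall, near the robot at one side; this point is on its axis half-way up. A bystander.
- biscuit_cutter_c (a point): Steel biscuit cutter, a ring of 68 mm diameter, 30 mm tall, near the robot at one side; this point is its centre. A bystander.
- dipper_c (a point): Wooden honey dipper lying on the cart at the right side, 150 mm long, 30 mm thick head; this point is on its axis near mid-length. A bystander.
- loaf_pan_c (a point): Aluminium loaf pan, 250 x 130 x 65 mm, open on top, on the other side of the board from the cardboard box; not for the pin; this point is in its middle, 30 mm up. A bystander.

How it is judged:
By the outcome, as a careful person would: the job done as asked, in the order asked, and still so for the second after the job is handed in, with the robot touching nothing.
It also fails if it takes over 67 s, if anything falls off the work surface, if the arm or the gripper's body presses on something with over 40 N, if the wrist force passes 120 N, or if a joint passes its speed limit or range.

## Robot

A 6-joint arm with a two-finger parallel gripper is mounted at the origin on the work surface. World frame = base frame: x ahead of the robot, y to its left, z up, the work surface at z = 0. Lengths are in m, angles in rad, forces in N, time in s.
With the tool pointing down it reaches from about 0.35 to 0.875 m from the base axis. Payload 4.2 kg.
Tool frame: the origin (TCP) lies on the centre line of the jaws, within the pads' length; the fingertips stand 8 mm ahead of it and the grasp point (between the pads) lies 11 mm behind it; z points along the fingers, y is the line along which they close (so a half turn about z gives the same grasp; the last joint's range is limited). The gripper opens to 87 mm and grips with 3 to 60 N. Pads are 19 mm wide; open, the fingers measure 117 mm over their backs; the gripper's body (75 mm by 190 mm) begins 51 mm behind the grasp point.
Start: joints at [-0.943, 0.385, 0.008, 0, -1.194, -0.259], TCP at [0.225, -0.583, 0.203] pointing down, gripper open.
Joint ranges: [-3.14, 3.14], [-1.21, 2.06], [-1.07, 1.41], [-3.16, 2.05], [-2.99, -0.16], [-3.1, 3.1]. Speed limits (rad/s): [2.79, 2.79, 3.14, 3.14, 3.14, 3.14].

## Interface

Orientations are given as a 3x3 rotation matrix whose columns are the frame's x, y, z axes.
In Python, from plant import sensors, eyes, ticket gives the robot as it stands.
- The arm moves only by the tool carry_out, never from a script. Its argument "increments" is a list of rows, each a list of 3 entries, a list of its own where there are three numbers: the turn, a rotation vector about the tool's x, y, z in rad, then the shift along the tool's x, y, z in cm, then the opening, from 0 (shut) to 1 (fully open). A call has 1 to 20 rows; each row is the pose to reach, as a shift and turn from the pose commanded when the call began, along the tool's axes at that moment; what a row does not reach only later rows make up. A row lasts 1/8 s, in which the tool goes at most 62.5 mm and 10.7 degrees, less where a joint would pass 70% of its speed; a pose out of reach is approached as far as the arm can. A call with a gripper value outside its range is refused whole. The fingers move at their own pace and stop on an object; "force" is the grip in N (left out, the last holds). Time passes only in rows, so rows that repeat a pose let the fingers close. It gives the time, the measured TCP pose, the force, the opening and the grip force at its end, in the units of the state.
- sensors.get_state(): the state, without advancing time (a new reading comes with each control period).
- eyes.snapshot(name): name is "side" or "top" or "wrist"; returns (picture, depth): 420x560x3 uint8, blue, green, red; 420x560 float32, m along the optical axis (not along the pixel's ray), 0 where there is no reading.
- eyes.camera_model(name): a dict with "camera_matrix" (3x3 intrinsics, pixels), "T" (4x4, takes a point from camera to world coordinates). Camera axes: x right, y down, z forward; pixel columns grow to the right and rows downward; lengths in m; the calibration is good to about 2 mm. A picture is of the moment at which its call begins: read the wrist's pose just before it. camera_model takes no time and is no camera call; for the wrist camera it gives the pose at the moment of the call.
- ticket.finish_job(): hands the job in; it is judged then, once.
Trained networks look in the newest picture that a camera, given by its name, has taken for a name from the list of things; names that differ only in an ending like _2 or _b are one class to them, and where a whole thing is asked for, a point or a joint stands for the part that bears it (a point fixed in the world has none). Each returns a list of dicts, best first, with "score" (0 to 1); they miss things now and then, are a little off and sometimes report something else, mostly with a low value. They report only what shows in the picture. A call takes as long as a camera call.
- eyes.outline_of(label, camera): "mask" (420x560 bool, what is visible of it) and "pixel" ([column, row] in pixels, amid what is visible of it).
The state is a dict: "time_s": time; "joints": joint angles; "dq": joint speeds; "joint_efforts": joint torques, N m; "ee_pos": TCP position; "ee_rot": TCP orientation; "contact_force": force on the tool from outside, world axes, zero at the start; "wrist_torque": the same for the moment, N m; "width": opening from 0.0 (shut) to 1.0 (fully open); "grip_force": force on a finger pad.
Only numpy, scipy, OpenCV 4.12 (cv2) and the standard library are available. Lean on these libraries where they do the work, as an engineer would, in place of code of your own. Each camera call takes 0.05 s, during which the arm holds its last target. There are 200 camera calls.

## Working session

There is one attempt and no reset: what is moved stays moved. The work goes in short steps, Python scripts to look and compute and a tool call to move; the robot and the scene stay as the last step left them, time stands still between calls to the robot, and variables do not carry over. Pictures are saved under pics/ and viewed, at most 10 in all, crops included, and the job is handed in when it is done.

Besides the shell and the picture viewer there is one more tool, called as name([rows], argument=value, ...), one row to a line, values as JSON. carry_out: Moves the arm, as the interface text tells. Its arguments: {"type":"object","properties":{"increments":{"type":"array","items":{"type":"array"}},"force":{"type":"number"}},"required":["increments"]}

```bash
mkdir -p pics
cat > h.py <<'E'
import numpy as np, cv2
from plant import sensors, eyes, ticket
def snap(n,f=None):
    m=eyes.camera_model(n); p,d=eyes.snapshot(n)
    if f: cv2.imwrite('pics/'+f,p)
    return p,d,m
def cloud(d,m):
    K=np.array(m['camera_matrix']);T=np.array(m['T'])
    v,u=np.mgrid[:d.shape[0],:d.shape[1]]
    P=np.stack([(u-K[0,2])/K[0,0]*d,(v-K[1,2])/K[1,1]*d,d],-1)
    W=P@T[:3,:3].T+T[:3,3]; W[d<=0]=np.nan
    return W
E
python3 - <<'E'
from h import *
s=sensors.get_state(); print(s['time_s'],s['ee_pos'],s['ee_rot'],s['width'])
for c in ['top','side']:
    p,d,m=snap(c,c+'1.png'); W=cloud(d,m); print(c,np.round(m['T'],3).tolist())
    for n in ['pin_1','board_top','box_in','squeeze_bottle_c','canister_c','loaf_pan_c'] if c=='top' else ['pin_1']:
        for o in eyes.outline_of(n,c)[:2]:
            q=W[o['mask']]; q=q[~np.isnan(q[:,0])]
            if len(q): print(n,round(o['score'],2),np.round(o['pixel']),np.round(np.median(q,0),3),np.round(np.percentile(q,2,0),3),np.round(np.percentile(q,98,0),3))
E
```

```text
0.0 [ 0.22509851 -0.58235482  0.20212774] [[-9.32830618e-01 -3.60314094e-01 -8.89969960e-04]
 [-3.60315182e-01  9.32828362e-01  2.05324362e-03]
 [ 9.03766050e-05  2.23599820e-03 -9.99997496e-01]] 0.9996196138153748
top [[0.02, -0.996, 0.09, 0.364], [-1.0, -0.018, 0.024, -0.017], [-0.022, -0.09, -0.996, 1.327], [0.0, 0.0, 0.0, 1.0]]
pin_1 0.87 [235. 214.] [0.445 0.143 0.055] [0.417 0.044 0.019] [0.473 0.238 0.071]
pin_1 0.69 [317. 218.] [ 0.438 -0.097  0.053] [ 0.41  -0.187  0.044] [0.464 0.005 0.071]
board_top 0.64 [164. 124.] [0.711 0.353 0.124] [0.674 0.316 0.001] [0.765 0.408 0.136]
board_top 0.56 [279. 174.] [0.577 0.011 0.02 ] [ 0.388 -0.218  0.014] [0.743 0.242 0.038]
box_in 0.93 [418. 208.] [ 0.49  -0.422  0.005] [ 0.358 -0.502 -0.002] [ 0.62  -0.321  0.06 ]
squeeze_bottle_c 0.89 [408. 125.] [ 0.705 -0.36   0.133] [ 0.687 -0.395  0.014] [ 0.739 -0.341  0.187]
canister_c 0.97 [165. 122.] [0.711 0.353 0.124] [0.674 0.316 0.004] [0.763 0.407 0.136]
loaf_pan_c 0.94 [151. 202.] [0.49  0.424 0.004] [ 0.366  0.343 -0.003] [0.608 0.482 0.065]
side [[-0.59, -0.516, 0.621, -0.546], [-0.807, 0.368, -0.462, 0.752], [0.01, -0.773, -0.634, 1.152], [0.0, 0.0, 0.0, 1.0]]
pin_1 0.98 [245. 243.] [0.436 0.147 0.052] [0.405 0.05  0.024] [0.463 0.244 0.068]
pin_1 0.96 [300. 222.] [ 0.43  -0.084  0.049] [ 0.399 -0.183  0.029] [0.461 0.01  0.068]
```

View pics/top1.png

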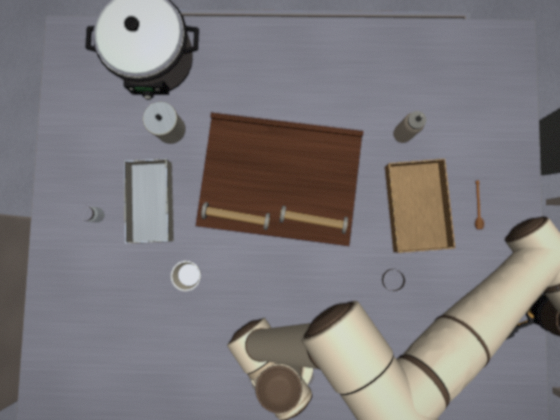

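```bash
cat >> h.py <<'E'
def pins(c,d,m,W):
    R=[]
    for o in eyes.outline_of('pin_1',c)[:4]:
        if o['score']<.4: continue
        k=cv2.erode(o['mask'].astype(np.uint8),np.ones((2,2)))>0
        q=W[k]; q=q[~np.isnan(q[:,0])]
        if len(q)<30: continue
        q=q[q[:,2]>.03]
        c0=np.median(q,0)
        e=np.linalg.svd(q[:,:2]-q[:,:2].mean(0),full_matrices=False)[2][0]; e=e*np.sign(e[1])
        t=(q[:,:2]-c0[:2])@e; lo,hi=np.percentile(t,[.5,99.5]); mid=c0[:2]+e*(lo+hi)/2
        t=t-(lo+hi)/2
        z=[round(float(np.percentile(q[(abs(t-a)<.012),2],90)),4) if (abs(t-a)<.012).sum()>3 else None for a in (-.092,-.06,-.03,0,.03,.06,.092)]
        R.append((round(o['score'],2),np.round(o['pixel']),'mid',np.round(mid,4),'yaw',round(float(np.arctan2(-e[0],e[1])),3),'len',round(float(hi-lo),3),'z',z))
    return R
E
python3 - <<'E'
from h import *
for c in ['top','side']:
    p,d,m=snap(c); W=cloud(d,m)
    for r in pins(c,d,m,W): print(c,*r)
    if c=='top':
        print(np.array(m['camera_matrix']))
        # board edges: z near .02
        b=(abs(W[...,2]-.02)<.006); q=W[b]; q=q[(abs(q[:,1])<.3)]; print(np.percentile(q,[.5,99.5],axis=0))
        for y in (-.2,-.1,0,.1,.2):
            r=q[abs(q[:,1]-y)<.01]; print(y,np.percentile(r[:,0],[1,99]))
        for x in (.5,.6): 
            r=q[abs(q[:,0]-x)<.01]; print(x,np.percentile(r[:,1],[1,99]))
        for x in (.36,.4,.5,.6,.66):   # ledge & box rim
            pass
        k=(W[...,2]>.045)&(W[...,2]<.066)&(W[...,1]<-.28)&(W[...,1]>-.55)&(W[...,0]<.66); q=W[k]; print('rim',np.percentile(q,[1,99],axis=0))
        r=q[q[:,0]<.39];print(r.mean(0)); r=q[q[:,0]>.59];print(r.mean(0))
        k=(W[...,2]>.03)&(W[...,2]<.045)&(abs(W[...,1])<.24)&(W[...,0]>.6); q=W[k]; print('ledge',np.percentile(q,[1,99],axis=0))
E
```

```text
top 0.67 [234. 215.] mid [0.4428 0.1396] yaw -0.155 len 0.196 z [0.0715, 0.0584, 0.0592, 0.0581, 0.0581, 0.0585, 0.0698]
top 0.61 [318. 217.] mid [ 0.4375 -0.0941] yaw -0.152 len 0.191 z [0.0702, 0.0565, 0.0548, 0.0548, 0.0549, 0.0563, 0.0709]
[[425.3145047    0.         278.28101826]
 [  0.         425.3145047  204.93358642]
 [  0.           0.           1.        ]]
[[ 0.36811715 -0.22965541  0.01425874]
 [ 0.74129398  0.25974465  0.02548966]]
-0.2 [0.36558901 0.70293825]
-0.1 [0.37568336 0.71304745]
0 [0.38608971 0.72486062]
0.1 [0.39654621 0.73523803]
0.2 [0.40759687 0.7478825 ]
0.5 [-0.21492717  0.25537338]
0.6 [-0.22658879  0.24595894]
rim [[ 0.34822065 -0.50655895  0.04521186]
 [ 0.62634769 -0.31574511  0.06384633]]
[ 0.36241117 -0.41947896  0.05688224]
[ 0.61455509 -0.40879416  0.05610396]
ledge [[ 0.70339032 -0.23549775  0.03053487]
 [ 0.76463947  0.22717244  0.04334921]]
side 0.87 [300. 227.] mid [ 0.4273 -0.0868] yaw -0.161 len 0.199 z [0.0669, 0.0529, 0.0521, 0.0524, 0.0527, 0.0524, 0.0658]
side 0.66 [245. 247.] mid [0.4337 0.1471] yaw -0.16 len 0.198 z [0.0627, 0.054, 0.0565, 0.0571, 0.0554, 0.056, 0.0692]
```

The picture shows the two pins across the front of the board at about (235,214) and (317,218). The box is at right (418,208), the loaf pan at left (150,202), the bottle at (408,125) and the canister at (162,120). The right pin seems to sag in the middle (55 mm against 58 mm at its top), so it is the likely bent one. Rolling will confirm it.

```bash
cat >> h.py <<'E'
from scipy.spatial.transform import Rotation as Ro
def inc(pos,az):
    s=sensors.get_state(); R=np.array(s['ee_rot']); p=np.array(s['ee_pos'])
    y=np.array([np.cos(az),np.sin(az),0]); z=np.array([0,0,-1.]); T=np.stack([np.cross(y,z),y,z],1)
    print('turn',np.round(Ro.from_matrix(R.T@T).as_rotvec(),3),'shift cm',np.round(R.T@(np.array(pos)-p)*100,2))
BO=np.array([.567,.013]); BA=-.105
def tob(p): c,s=np.cos(BA),np.sin(BA); return np.array([[c,s],[-s,c]])@(np.array(p)[:2]-BO)
E
python3 -c "
from h import *
inc((.435,-.091,.16),np.pi-.155)"
```

```text
turn [-0.     0.    -1.047] shift cm [-37.29  38.33   4.33]
```

carry_out([
  [[0,0,-1.047],[-37.3,38.3,4.3],1],
  [[0,0,-1.047],[-37.3,38.3,4.3],1],
  [[0,0,-1.047],[-37.3,38.3,4.3],1],
  [[0,0,-1.047],[-37.3,38.3,4.3],1],
  [[0,0,-1.047],[-37.3,38.3,4.3],1],
  [[0,0,-1.047],[-37.3,38.3,4.3],1],
  [[0,0,-1.047],[-37.3,38.3,4.3],1],
  [[0,0,-1.047],[-37.3,38.3,4.3],1],
  [[0,0,-1.047],[-37.3,38.3,4.3],1],
  [[0,0,-1.047],[-37.3,38.3,4.3],1],
  [[0,0,-1.047],[-37.3,38.3,4.3],1],
  [[0,0,-1.047],[-37.3,38.3,4.3],1],
  [[0,0,-1.047],[-37.3,38.3,4.3],1],
  [[0,0,-1.047],[-37.3,38.3,4.3],1],
])

```text
time_s: 2.4
ee_pos: [0.435, -0.0918, 0.1603]
ee_rot: [[-0.156, -0.988, 0.0], [-0.988, 0.156, -0.0], [-0.0, -0.0, -1.0]]
contact_force: [-0.1, 1.2, -0.4]
width: 0.996
grip_force: 0.0
```

Run:
```python
from h import *
s=sensors.get_state(); print(s['time_s'],s['ee_pos'],s['joints'])
p,d,m=snap('wrist','w1.png'); W=cloud(d,m); print(np.round(m['T'],3).tolist())
for r in pins('wrist',d,m,W): print(*r)
```

```text
2.4 [ 0.43498179 -0.091811    0.16032235] [ 1.59682769e-01  1.15295209e-01 -4.77548313e-01  2.68325546e-05
 -9.77833330e-01 -3.15925336e-01]
[[-0.988, 0.148, 0.044, 0.423], [0.154, 0.947, 0.281, -0.169], [0.0, 0.284, -0.959, 0.342], [0.0, 0.0, 0.0, 1.0]]
0.97 [303. 315.] mid [0.4269 0.0446] yaw 1.412 len 0.046 z [None, None, 0.0629, 0.0706, 0.0612, None, None]
0.75 [274. 181.] mid [ 0.4372 -0.0965] yaw -0.158 len 0.19 z [0.0711, 0.0562, 0.0544, 0.0538, 0.0541, 0.0555, 0.0566]
```

View pics/w1.png

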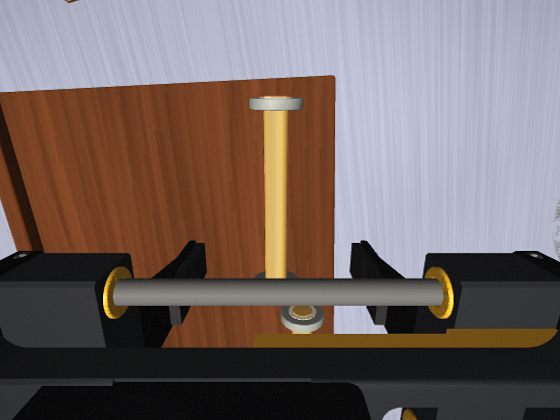

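The wrist picture shows the right pin running straight up between the fingers, its right disc at (275,103). The tool is centred over it to about 2 mm. I go down and straddle the dowel with a loose cage.

carry_out([
  [[0,0,0],[0.1,-0.2,3],0.6],
  [[0,0,0],[0.1,-0.2,6],0.6],
  [[0,0,0],[0.1,-0.2,9],0.6],
  [[0,0,0],[0.1,-0.2,12.2],0.6],
  [[0,0,0],[0.1,-0.2,12.2],0.45],
  [[0,0,0],[0.1,-0.2,12.2],0.45],
  [[0,0,0],[0.1,-0.2,12.2],0.45],
])

```text
time_s: 3.38
ee_pos: [0.4382, -0.0924, 0.0396]
ee_rot: [[-0.154, -0.988, 0.003], [-0.988, 0.154, 0.0], [-0.001, -0.003, -1.0]]
contact_force: [0.0, 0.2, -0.3]
width: 0.461
grip_force: 0.0
```

carry_out([
  [[0,0,0],[0,-0.7,0],0.45],
  [[0,0,0],[0,-1.4,0],0.45],
  [[0,0,0],[0,-2.1,0],0.45],
  [[0,0,0],[0,-2.8,0],0.45],
  [[0,0,0],[0,-3.6,0],0.45],
  [[0,0,0],[0,-4.4,0],0.45],
  [[0,0,0],[0,-5.2,0],0.45],
  [[0,0,0],[0,-6,0],0.45],
  [[0,0,0],[0,-6.8,0],0.45],
  [[0,0,0],[0,-7.6,0],0.45],
  [[0,0,0],[0,-8.4,0],0.45],
  [[0,0,0],[0,-8.8,0],0.45],
])

```text
time_s: 4.88
ee_pos: [0.5245, -0.1062, 0.0382]
ee_rot: [[-0.154, -0.988, 0.0], [-0.988, 0.154, -0.0], [-0.0, -0.0, -1.0]]
contact_force: [0.0, 0.4, 0.1]
width: 0.45
grip_force: 0.0
```

Run:
```python
from h import *
for c in ['side','top','wrist']:
    p,d,m=snap(c,c+'2.png'); W=cloud(d,m)
    for r in pins(c,d,m,W): print(c,*r)
    if c=='side': cv2.imwrite('pics/s2.png',cv2.resize(p[120:320,180:420],None,fx=3,fy=3))
s=sensors.get_state(); print(s['time_s'],s['ee_pos'],s['width'],s['contact_force'])
```

```text
side 0.8 [289. 226.] mid [ 0.4307 -0.0523] yaw -0.154 len 0.128 z [None, 0.049, 0.0524, 0.0544, 0.054, 0.066, None]
side 0.56 [247. 248.] mid [0.4341 0.1462] yaw -0.157 len 0.198 z [0.0667, 0.0567, 0.0567, 0.056, 0.0566, 0.057, 0.0668]
top 0.83 [218. 215.] mid [0.4493 0.1842] yaw -0.155 len 0.102 z [None, 0.0569, 0.0592, 0.0593, 0.0581, 0.0713, None]
top 0.76 [317. 218.] mid [ 0.4356 -0.0933] yaw -0.164 len 0.193 z [0.0711, 0.0566, 0.0544, 0.0523, 0.0561, 0.0573, 0.0705]
wrist 0.89 [424. 150.] mid [ 0.4351 -0.1425] yaw -0.111 len 0.098 z [None, 0.0639, 0.07, 0.0551, 0.054, 0.0528, None]
wrist 0.58 [458. 412.] mid [0.4105 0.0461] yaw 1.354 len 0.015 z [None, None, None, 0.0537, None, None, None]
5.175 [ 0.52360685 -0.10610425  0.03822367] 0.44956686566846354 [-0.35942897 -0.52546883  0.72812745]
```

View pics/s2.png

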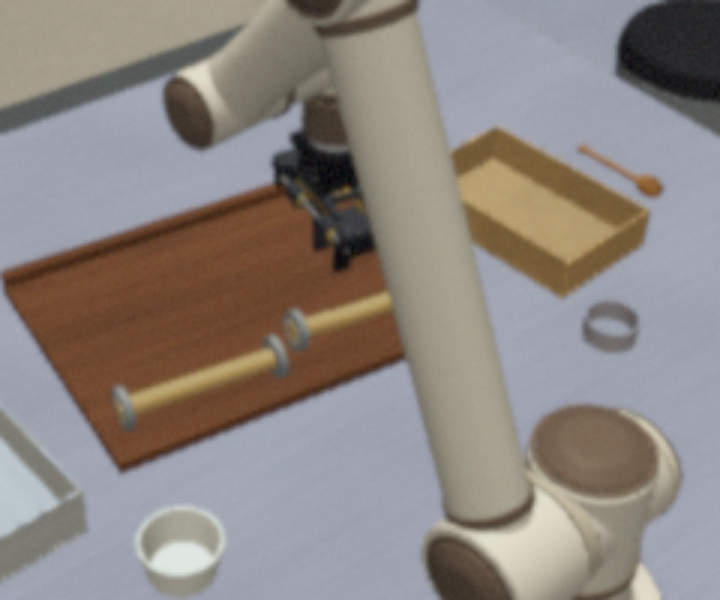

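The picture shows both pins still at the front; the right one's left disc is at (295,328), and the gripper stands ahead of it, so the pin did not come along. I check the heights of the fingers.

Run:
```python
from h import *
for c in ['side','top']:
    p,d,m=snap(c); W=cloud(d,m)
    k=(abs(W[...,0]-.52)<.1)&(abs(W[...,1]+.106)<.05)&(W[...,2]>.022)&(W[...,2]<.2)
    q=W[k]; print(c,len(q)); 
    for z in np.arange(.02,.2,.01):
        r=q[(q[:,2]>=z)&(q[:,2]<z+.01)]
        if len(r): print(round(z,3),len(r),np.round(r.min(0),3),np.round(r.max(0),3))
```

```text
side 910
0.02 80 [ 0.422 -0.156  0.022] [ 0.619 -0.056  0.027]
0.03 19 [ 0.42  -0.123  0.031] [ 0.433 -0.059  0.039]
0.04 53 [ 0.421 -0.126  0.04 ] [ 0.448 -0.056  0.05 ]
0.05 48 [ 0.426 -0.123  0.05 ] [ 0.548 -0.056  0.06 ]
0.06 20 [ 0.493 -0.118  0.06 ] [ 0.557 -0.089  0.07 ]
0.07 15 [ 0.492 -0.108  0.07 ] [ 0.554 -0.089  0.078]
0.08 9 [ 0.493 -0.102  0.08 ] [ 0.553 -0.087  0.089]
0.09 6 [ 0.492 -0.1    0.091] [ 0.554 -0.089  0.098]
0.1 3 [ 0.492 -0.099  0.102] [ 0.552 -0.09   0.103]
0.11 6 [ 0.541 -0.109  0.111] [ 0.55  -0.101  0.117]
0.12 19 [ 0.436 -0.111  0.122] [ 0.607 -0.065  0.13 ]
0.13 67 [ 0.428 -0.132  0.13 ] [ 0.611 -0.056  0.14 ]
0.14 120 [ 0.433 -0.123  0.14 ] [ 0.614 -0.058  0.15 ]
0.15 85 [ 0.429 -0.125  0.15 ] [ 0.613 -0.057  0.16 ]
0.16 177 [ 0.428 -0.129  0.16 ] [ 0.619 -0.057  0.17 ]
0.17 108 [ 0.427 -0.132  0.17 ] [ 0.615 -0.057  0.18 ]
0.18 40 [ 0.501 -0.124  0.18 ] [ 0.572 -0.08   0.189]
0.19 35 [ 0.501 -0.123  0.19 ] [ 0.561 -0.08   0.2  ]
top 859
0.02 35 [ 0.422 -0.154  0.022] [ 0.518 -0.056  0.025]
0.04 66 [ 0.421 -0.154  0.041] [ 0.456 -0.058  0.05 ]
0.05 91 [ 0.421 -0.154  0.05 ] [ 0.449 -0.058  0.059]
0.13 3 [ 0.473 -0.102  0.134] [ 0.476 -0.086  0.138]
0.14 112 [ 0.458 -0.135  0.14 ] [ 0.615 -0.062  0.15 ]
0.15 127 [ 0.451 -0.137  0.15 ] [ 0.504 -0.057  0.157]
0.16 266 [ 0.427 -0.13   0.161] [ 0.62  -0.057  0.17 ]
0.17 159 [ 0.429 -0.13   0.17 ] [ 0.619 -0.057  0.176]
```

View pics/wrist2.png

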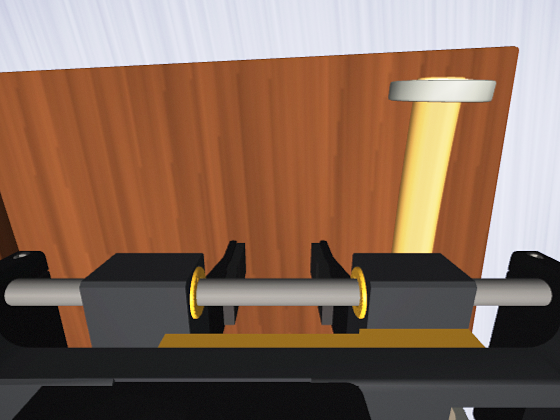

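The fingers' lowest points read about 0.055 m, though the TCP is reported at 0.038 m. The real tips therefore stand about 25 mm higher than stated, and they passed over the dowel without touching it. I go back over the pin and descend lower, watching the force.

carry_out([
  [[0,0,0],[0,0,-3],0.6],
  [[0,0,0],[0,2.9,-3],0.6],
  [[0,0,0],[0,5.9,-3],0.6],
  [[0,0,0],[0,8.8,-3],0.6],
  [[0,0,0],[0,8.8,-3],0.6],
  [[0,0,0],[0,8.8,-1],0.6],
  [[0,0,0],[0,8.8,0],0.6],
  [[0,0,0],[0,8.8,0.7],0.6],
  [[0,0,0],[0,8.8,1.4],0.6],
  [[0,0,0],[0,8.8,1.8],0.6],
  [[0,0,0],[0,8.8,1.8],0.6],
])

```text
time_s: 6.65
ee_pos: [0.4369, -0.0926, 0.0201]
ee_rot: [[-0.154, -0.988, -0.0], [-0.988, 0.154, -0.0], [0.0, 0.0, -1.0]]
contact_force: [-0.3, -0.2, -1.2]
width: 0.599
grip_force: 0.0
```

Run:
```python
from h import *
s=sensors.get_state(); print(s['time_s'],s['ee_pos'],s['width'],s['contact_force'])
p,d,m=snap('side'); W=cloud(d,m)
cv2.imwrite('pics/s3.png',cv2.resize(p[150:290,220:380],None,fx=5,fy=4))
k=(abs(W[...,0]-.44)<.06)&(abs(W[...,1]+.08)<.03)&(W[...,2]>.022)&(W[...,2]<.12)
q=W[k]
for z in np.arange(.02,.12,.01):
        r=q[(q[:,2]>=z)&(q[:,2]<z+.01)]
        if len(r): print(round(z,3),len(r),np.round(r.min(0),3),np.round(r.max(0),3))
for r in pins('side',d,m,W): print(*r)
```

```text
6.65 [ 0.43693162 -0.0925723   0.02006086] 0.5991115669072844 [-0.30694304 -0.24226472 -1.23158046]
0.02 16 [ 0.387 -0.108  0.022] [ 0.499 -0.053  0.027]
0.03 16 [ 0.404 -0.097  0.032] [ 0.467 -0.052  0.04 ]
0.04 55 [ 0.4   -0.101  0.04 ] [ 0.474 -0.05   0.05 ]
0.05 46 [ 0.398 -0.097  0.05 ] [ 0.472 -0.052  0.058]
0.06 13 [ 0.402 -0.093  0.06 ] [ 0.471 -0.077  0.069]
0.07 7 [ 0.402 -0.104  0.072] [ 0.479 -0.075  0.079]
0.08 10 [ 0.403 -0.105  0.08 ] [ 0.47  -0.075  0.089]
0.09 5 [ 0.465 -0.099  0.091] [ 0.469 -0.091  0.099]
0.1 4 [ 0.471 -0.092  0.101] [ 0.498 -0.067  0.109]
0.11 20 [ 0.38  -0.086  0.11 ] [ 0.498 -0.05   0.12 ]
0.82 [288. 227.] mid [ 0.4321 -0.0408] yaw -0.16 len 0.106 z [None, 0.0497, 0.0536, 0.0522, 0.0619, 0.0623, None]
0.81 [244. 247.] mid [0.4337 0.1457] yaw -0.159 len 0.2 z [0.0682, 0.0578, 0.0564, 0.0572, 0.0588, 0.0563, 0.0685]
```

View pics/s3.png

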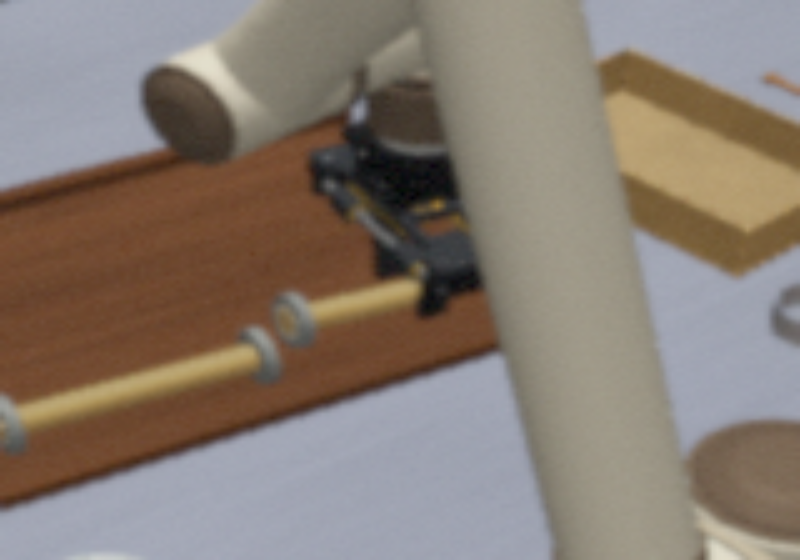

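Picture: the fingers now straddle the right pin's dowel; the near finger is in front of it at (430,300). I go 5 mm lower and roll.

carry_out([
  [[0,0,0],[0,0,0.5],0.45],
  [[0,0,0],[0,0,0.5],0.45],
  [[0,0,0],[0,-0.7,0.5],0.45],
  [[0,0,0],[0,-1.4,0.5],0.45],
  [[0,0,0],[0,-2.1,0.5],0.45],
  [[0,0,0],[0,-2.8,0.5],0.45],
  [[0,0,0],[0,-3.6,0.5],0.45],
  [[0,0,0],[0,-4.4,0.5],0.45],
  [[0,0,0],[0,-5.2,0.5],0.45],
  [[0,0,0],[0,-6,0.5],0.45],
  [[0,0,0],[0,-6.8,0.5],0.45],
  [[0,0,0],[0,-7.6,0.5],0.45],
  [[0,0,0],[0,-8.4,0.5],0.45],
])

```text
time_s: 8.38
ee_pos: [0.5206, -0.1056, 0.0153]
ee_rot: [[-0.154, -0.988, 0.0], [-0.988, 0.154, -0.0], [0.0, -0.0, -1.0]]
contact_force: [0.2, -0.4, 0.0]
width: 0.448
grip_force: 0.0
```

Run:
```python
from h import *
s=sensors.get_state(); print(s['time_s'],s['ee_pos'],s['width'],s['contact_force'])
for c in ['side','wrist','top']:
    p,d,m=snap(c,c+'4.png'); W=cloud(d,m)
    for r in pins(c,d,m,W): print(c,*r)
    if c=='side':
        cv2.imwrite('pics/s4.png',cv2.resize(p[140:290,200:380],None,fx=4,fy=4))
```

```text
8.375 [ 0.5205696  -0.10560375  0.01525137] 0.4481086884440783 [ 0.23228984 -0.43773859  0.03255615]
side 0.61 [246. 246.] mid [0.4338 0.1458] yaw -0.153 len 0.199 z [0.0665, 0.0551, 0.0553, 0.0561, 0.0562, 0.0566, 0.0672]
side 0.6 [278. 214.] mid [ 0.5108 -0.0473] yaw -0.12 len 0.095 z [None, None, 0.0614, 0.0605, 0.0653, None, None]
wrist 0.83 [282. 156.] mid [ 0.5155 -0.1388] yaw -0.16 len 0.134 z [None, 0.0708, 0.0608, 0.0622, 0.0625, 0.0624, None]
top 0.8 [216. 214.] mid [0.4494 0.1855] yaw -0.169 len 0.106 z [None, 0.0593, 0.0582, 0.058, 0.0583, 0.0699, None]
top 0.46 [348. 192.] mid [ 0.5087 -0.1826] yaw -0.047 len 0.044 z [None, None, 0.0715, 0.0616, 0.058, None, None]
```

View pics/s4.png

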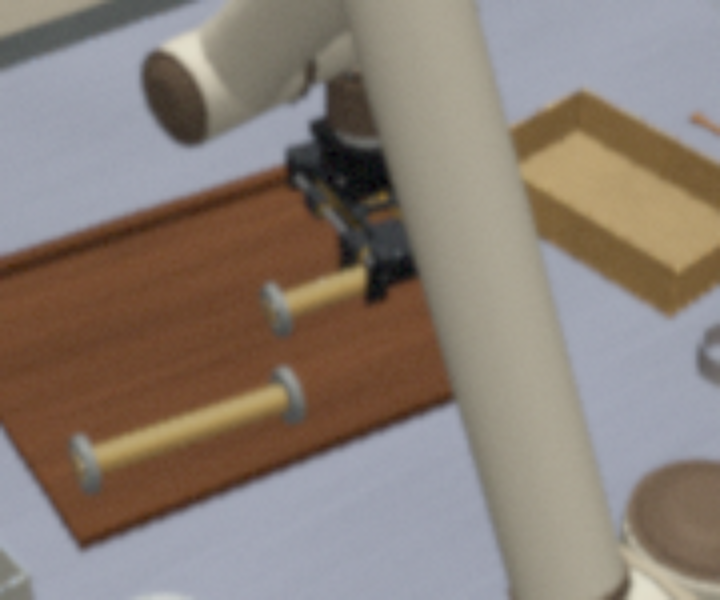

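The picture shows the right pin half-way, its left disc at (277,308). The dowel's top has risen from 0.054 to 0.062 near its middle, so this is the bent one. I roll it the second half turn into the back half.

carry_out([
  [[0,0,0],[0,-0.8,0],0.45],
  [[0,0,0],[0,-1.6,0],0.45],
  [[0,0,0],[0,-2.4,0],0.45],
  [[0,0,0],[0,-3.2,0],0.45],
  [[0,0,0],[0,-4,0],0.45],
  [[0,0,0],[0,-4.8,0],0.45],
  [[0,0,0],[0,-5.6,0],0.45],
  [[0,0,0],[0,-6.4,0],0.45],
  [[0,0,0],[0,-7.2,0],0.45],
  [[0,0,0],[0,-7.8,0],0.45],
  [[0,0,0],[0,-7.8,0],0.45],
  [[0,0,0],[0,-7.8,0],0.45],
  [[0,0,0],[0,-7.8,0],0.45],
  [[0,0,0],[0,-7.8,0],0.45],
])

```text
time_s: 10.42
ee_pos: [0.5969, -0.1175, 0.0153]
ee_rot: [[-0.154, -0.988, -0.0], [-0.988, 0.154, 0.0], [-0.0, 0.0, -1.0]]
contact_force: [-0.6, -0.1, -0.6]
width: 0.451
grip_force: 0.0
```

Run:
```python
from h import *
s=sensors.get_state(); print(s['time_s'],s['ee_pos'],s['width'],s['contact_force'])
for c in ['wrist','side']:
    p,d,m=snap(c,c+'5.png'); W=cloud(d,m)
    for r in pins(c,d,m,W): print(c,*r,tob(r[3]))
```

```text
10.425 [ 0.59691304 -0.11750138  0.01532901] 0.4513488083495489 [-0.64206538 -0.05143864 -0.63827529]
wrist 0.85 [269. 166.] mid [ 0.5985 -0.1472] yaw -0.153 len 0.137 z [None, 0.0709, 0.0556, 0.0542, 0.0537, 0.0542, None] [ 0.04811662 -0.15601628]
side 0.75 [266. 199.] mid [ 0.5963 -0.0642] yaw -0.158 len 0.104 z [None, 0.0496, 0.0529, 0.0524, 0.0638, 0.0509, None] [ 0.03722975 -0.07370398]
side 0.66 [245. 246.] mid [0.4342 0.1463] yaw -0.157 len 0.198 z [0.0649, 0.056, 0.0564, 0.0558, 0.0566, 0.0562, 0.0696] [-0.14603941  0.11864747]
```

The bent pin rests at full turn in the back half with its middle low again (0.054). Now the left pin.

```bash
python3 -c "
from h import *
inc((.4423,.140,.10),np.pi-.155)
inc((.4423,.140,.0155),np.pi-.155)"
```

```text
turn [0. 0. 0.] shift cm [-23.06  19.26  -8.47]
turn [0. 0. 0.] shift cm [-2.306e+01  1.926e+01 -2.000e-02]
```

carry_out([
  [[0,0,0],[0,0,0],0.6],
  [[0,0,0],[0,0,0],0.6],
  [[0,0,0],[0,0,-3],0.6],
  [[0,0,0],[0,0,-8.5],0.6],
  [[0,0,0],[-4,4,-8.5],0.6],
  [[0,0,0],[-8,8,-8.5],0.6],
  [[0,0,0],[-12,12,-8.5],0.6],
  [[0,0,0],[-16,15,-8.5],0.6],
  [[0,0,0],[-20,18,-8.5],0.6],
  [[0,0,0],[-23,19.3,-8.5],0.6],
  [[0,0,0],[-23,19.3,-8.5],0.6],
  [[0,0,0],[-23,19.3,-8.5],0.6],
])

```text
time_s: 12.12
ee_pos: [0.4418, 0.1393, 0.1003]
ee_rot: [[-0.154, -0.988, -0.0], [-0.988, 0.154, -0.0], [0.0, 0.0, -1.0]]
contact_force: [-0.0, 0.6, -0.5]
width: 0.603
grip_force: 0.0
```

Run:
```python
from h import *
s=sensors.get_state(); print(s['time_s'],s['ee_pos'],s['width'])
for c in ['wrist','side']:
    p,d,m=snap(c,c+'6.png'); W=cloud(d,m)
    for r in pins(c,d,m,W): print(c,*r,tob(r[3]))
```

```text
12.125 [0.44177871 0.13925347 0.1002508 ] 0.6032356734793173
wrist 0.7 [277. 193.] mid [0.4434 0.1405] yaw -0.154 len 0.194 z [0.0709, 0.058, 0.058, 0.058, 0.058, 0.0555, 0.0666] [-0.13628219  0.11384364]
wrist 0.56 [17. 42.] mid [ 0.6022 -0.0303] yaw 0.119 len 0.032 z [None, None, None, 0.0617, None, None, None] [ 0.03954429 -0.03937232]
side 0.92 [241. 246.] mid [0.4343 0.1461] yaw -0.151 len 0.2 z [0.0667, 0.0569, 0.0573, 0.0555, 0.0558, 0.0564, 0.0684] [-0.145919    0.11845905]
side 0.92 [284. 200.] mid [ 0.5927 -0.1154] yaw -0.149 len 0.199 z [0.0647, 0.0547, 0.0527, 0.0524, 0.0524, 0.0524, 0.0673] [ 0.0390157 -0.1249993]
```

Centred to 2 mm. I descend, set the cage, and roll half a turn.

carry_out([
  [[0,0,0],[0,-0.1,3],0.6],
  [[0,0,0],[0,-0.1,6],0.6],
  [[0,0,0],[0,-0.1,7.5],0.6],
  [[0,0,0],[0,-0.1,8.5],0.6],
  [[0,0,0],[0,-0.1,8.5],0.45],
  [[0,0,0],[0,-0.1,8.5],0.45],
  [[0,0,0],[0,-0.7,8.5],0.45],
  [[0,0,0],[0,-1.3,8.5],0.45],
  [[0,0,0],[0,-2,8.5],0.45],
  [[0,0,0],[0,-2.8,8.5],0.45],
  [[0,0,0],[0,-3.6,8.5],0.45],
  [[0,0,0],[0,-4.4,8.5],0.45],
  [[0,0,0],[0,-5.2,8.5],0.45],
  [[0,0,0],[0,-6,8.5],0.45],
  [[0,0,0],[0,-6.8,8.5],0.45],
  [[0,0,0],[0,-7.6,8.5],0.45],
  [[0,0,0],[0,-8.4,8.5],0.45],
])

```text
time_s: 14.45
ee_pos: [0.5254, 0.1264, 0.0152]
ee_rot: [[-0.154, -0.988, -0.0], [-0.988, 0.154, -0.0], [0.0, 0.0, -1.0]]
contact_force: [-0.1, 0.4, -0.3]
width: 0.45
grip_force: 0.0
```

Run:
```python
from h import *
s=sensors.get_state(); print(s['time_s'],s['ee_pos'],s['width'],s['contact_force'])
for c in ['wrist','side']:
    p,d,m=snap(c,c+'7.png'); W=cloud(d,m)
    for r in pins(c,d,m,W): print(c,*r,tob(r[3]))
```

```text
14.45 [0.52538235 0.12643963 0.01524041] 0.45023103840496026 [-0.08019727  0.41191267 -0.25091764]
wrist 0.84 [291. 164.] mid [0.5151 0.0977] yaw -0.151 len 0.132 z [None, 0.0708, 0.0579, 0.058, 0.0579, 0.058, None] [-0.06049133  0.07879403]
wrist 0.7 [48. 12.] mid [ 0.6149 -0.0171] yaw 1.443 len 0.043 z [None, None, 0.0362, 0.0477, 0.0454, None, None] [ 0.05079089 -0.02491396]
side 0.7 [271. 202.] mid [ 0.5949 -0.0875] yaw -0.153 len 0.149 z [None, 0.0533, 0.0508, 0.0522, 0.054, 0.0668, None] [ 0.03827946 -0.09702238]
side 0.6 [224. 233.] mid [0.5122 0.1333] yaw -0.171 len 0.2 z [0.0649, None, None, 0.051, 0.0554, 0.0576, 0.066] [-0.06710649  0.11389402]
```

The straight pin's top stays at 0.058 after half a turn. I roll it on into the back half, still it between the fingers, then let go.

carry_out([
  [[0,0,0],[0,-0.8,0],0.45],
  [[0,0,0],[0,-1.6,0],0.45],
  [[0,0,0],[0,-2.4,0],0.45],
  [[0,0,0],[0,-3.2,0],0.45],
  [[0,0,0],[0,-4,0],0.45],
  [[0,0,0],[0,-4.8,0],0.45],
  [[0,0,0],[0,-5.6,0],0.45],
  [[0,0,0],[0,-6.4,0],0.45],
  [[0,0,0],[0,-7.2,0],0.45],
  [[0,0,0],[0,-8,0],0.45],
  [[0,0,0],[0,-8.8,0],0.45],
  [[0,0,0],[0,-9.6,0],0.45],
  [[0,0,0],[0,-10.2,0],0.4],
  [[0,0,0],[0,-10.6,0],0.35],
  [[0,0,0],[0,-10.8,0],0.32],
  [[0,0,0],[0,-10.8,0],0.29],
  [[0,0,0],[0,-10.8,0],0.2],
  [[0,0,0],[0,-10.8,0],0.2],
  [[0,0,0],[0,-10.8,0],0.2],
], force=4)

```text
time_s: 17.02
ee_pos: [0.6314, 0.1099, 0.0152]
ee_rot: [[-0.154, -0.988, -0.0], [-0.988, 0.154, -0.0], [0.0, 0.0, -1.0]]
contact_force: [-0.2, 0.4, -0.1]
width: 0.275
grip_force: 4.0
```

carry_out([
  [[0,0,0],[0,0,0],0.32],
  [[0,0,0],[0,0,0],0.4],
  [[0,0,0],[0,0,0],0.6],
  [[0,0,0],[0,0,0],0.6],
  [[0,0,0],[0,0,-3],0.6],
  [[0,0,0],[0,0,-6],0.6],
  [[0,0,0],[0,0,-9],0.6],
  [[0,0,0],[0,0,-9],0.6],
])

```text
time_s: 18.02
ee_pos: [0.6334, 0.1105, 0.1084]
ee_rot: [[-0.154, -0.988, 0.006], [-0.988, 0.154, 0.002], [-0.003, -0.006, -1.0]]
contact_force: [-0.2, -0.0, -0.2]
width: 0.601
grip_force: 0.0
```

Run:
```python
from h import *
s=sensors.get_state(); print(s['time_s'],s['ee_pos'],s['width'],s['contact_force'])
for c in ['wrist','side']:
    p,d,m=snap(c,c+'8.png'); W=cloud(d,m)
    for r in pins(c,d,m,W): print(c,*r,tob(r[3]))
inc((.598,-.1185,.105),np.pi-.155)
```

```text
18.025 [0.63344734 0.11045071 0.10836971] 0.6014962851134602 [-0.24146727 -0.04410322 -0.2458611 ]
wrist 0.77 [272.  35.] mid [ 0.6171 -0.0239] yaw 1.433 len 0.047 z [None, None, 0.0628, 0.0708, 0.0624, None, None] [ 0.05369146 -0.03144594]
wrist 0.74 [279. 194.] mid [0.6322 0.1125] yaw -0.153 len 0.197 z [0.0707, 0.0581, 0.0582, 0.0581, 0.0579, 0.0579, 0.0702] [0.0544126  0.10578544]
side 0.89 [229. 213.] mid [0.6211 0.1165] yaw -0.147 len 0.198 z [0.064, 0.0559, 0.0568, 0.0564, 0.0547, 0.0554, 0.0637] [0.04295451 0.10860005]
side 0.58 [269. 202.] mid [ 0.5948 -0.079 ] yaw -0.145 len 0.131 z [None, 0.0513, 0.0498, 0.0519, 0.0531, 0.0672, None] [ 0.03728915 -0.08857968]
turn [ 0.002 -0.001 -0.   ] shift cm [23.04 -0.3  -0.08]
```

carry_out([
  [[0,0,0],[5,-0.3,0],0.6],
  [[0,0,0],[10,-0.4,0],0.6],
  [[0,0,0],[15,-0.5,0],0.6],
  [[0,0,0],[20,-0.7,0],0.6],
  [[0,0,0],[23,-0.8,0],0.6],
  [[0,0,0],[23,-0.8,0],0.6],
  [[0,0,0],[23,-0.8,0],0.6],
])

```text
time_s: 19.1
ee_pos: [0.6037, -0.1183, 0.1044]
ee_rot: [[-0.154, -0.988, -0.001], [-0.988, 0.154, 0.0], [0.0, 0.001, -1.0]]
contact_force: [-0.7, 0.9, 0.4]
width: 0.599
grip_force: 0.0
```

Run:
```python
from h import *
s=sensors.get_state(); print(s['time_s'],s['ee_pos'],s['width'],s['contact_force'])
for c in ['wrist']:
    p,d,m=snap(c,c+'9.png'); W=cloud(d,m)
    for r in pins(c,d,m,W):
        print(c,*r,tob(r[3]))
```

```text
19.1 [ 0.6036646  -0.11828534  0.10440091] 0.598657769628094 [-0.67256414  0.94819795  0.43287378]
wrist 0.69 [282. 198.] mid [ 0.6022 -0.1187] yaw -0.151 len 0.194 z [0.071, 0.0559, 0.0544, 0.0539, 0.0543, 0.055, 0.0704] [ 0.04880924 -0.12728546]
```

carry_out([
  [[0,0,0],[0,0.1,3],0.6],
  [[0,0,0],[0,0.1,6],0.6],
  [[0,0,0],[0,0.1,8],0.6],
  [[0,0,0],[0,0.1,9],0.6],
  [[0,0,0],[0,0.1,9.4],0.5],
  [[0,0,0],[0,0.1,9.4],0.35],
  [[0,0,0],[0,0.1,9.4],0.1],
  [[0,0,0],[0,0.1,9.4],0.1],
  [[0,0,0],[0,0.1,9.4],0.1],
  [[0,0,0],[0,0.1,9.4],0.1],
  [[0,0,0],[0,0.1,8],0.1],
  [[0,0,0],[0,0.1,5],0.1],
  [[0,0,0],[0,0.1,1],0.1],
  [[0,0,0],[0,0.1,-2],0.1],
  [[0,0,0],[0,0.1,-2],0.1],
], force=20)

```text
time_s: 21.08
ee_pos: [0.6048, -0.1185, 0.1287]
ee_rot: [[-0.154, -0.988, 0.007], [-0.988, 0.154, -0.0], [-0.001, -0.007, -1.0]]
contact_force: [0.2, 0.1, -1.7]
width: 0.269
grip_force: 20.0
```

Run:
```python
from h import *
s=sensors.get_state(); print(s['time_s'],s['ee_pos'],s['width'],s['contact_force'])
for c in ['wrist']:
    p,d,m=snap(c,c+'10.png'); W=cloud(d,m)
    for r in pins(c,d,m,W):
        print(c,*r)
inc((.488,-.413,.124),np.pi/2+.042)
```

```text
21.075 [ 0.60478948 -0.11854601  0.12865579] 0.26854339185529247 [ 0.23226865  0.12245281 -1.67253105]
wrist 0.68 [277. 164.] mid [ 0.6014 -0.1492] yaw -0.146 len 0.135 z [None, 0.1875, 0.1724, 0.171, 0.1704, 0.1708, None]
wrist 0.49 [303. 328.] mid [0.5979 0.0172] yaw 1.364 len 0.011 z [None, None, None, 0.0512, None, None, None]
turn [ 1.000e-03 -0.000e+00  1.373e+00] shift cm [30.88  6.72  0.07]
```

carry_out([
  [[0,0,0.17],[3,0.5,0],0.1],
  [[0,0,0.34],[6,1,0],0.1],
  [[0,0,0.5],[10,2,0],0.1],
  [[0,0,0.67],[14,3,0],0.1],
  [[0,0,0.84],[18,4,0],0.1],
  [[0,0,1.0],[22,5,0],0.1],
  [[0,0,1.18],[26,6,0],0.1],
  [[0,0,1.3],[29,6.4,0],0.1],
  [[0,0,1.373],[30.9,6.7,0],0.1],
  [[0,0,1.373],[30.9,6.7,0],0.1],
  [[0,0,1.373],[30.9,6.7,0],0.1],
])

```text
time_s: 22.55
ee_pos: [0.4886, -0.4126, 0.1239]
ee_rot: [[-0.999, -0.044, -0.002], [-0.044, 0.999, 0.001], [0.002, 0.002, -1.0]]
contact_force: [-0.5, 0.5, -1.5]
width: 0.275
grip_force: 20.0
```

Run:
```python
from h import *
s=sensors.get_state(); print(s['time_s'],s['ee_pos'],s['ee_rot'],s['width'],s['contact_force'])
p,d,m=snap('top','top11.png')
cv2.imwrite('pics/t11.png',cv2.resize(p[90:280,160:480],None,fx=2.4,fy=2.4))
inc((.488,-.413,.0),np.pi/2+.042)
```

```text
22.55 [ 0.48857065 -0.41263135  0.12392963] [[-0.9990485  -0.04356204 -0.00211006]
 [-0.04356522  0.99904949  0.00148132]
 [ 0.00204352  0.00157183 -0.99999668]] 0.2745005184980693 [-0.49582776  0.45602225 -1.54330695]
turn [ 0.001 -0.001  0.002] shift cm [ 0.08 -0.06 12.43]
```

View pics/t11.png

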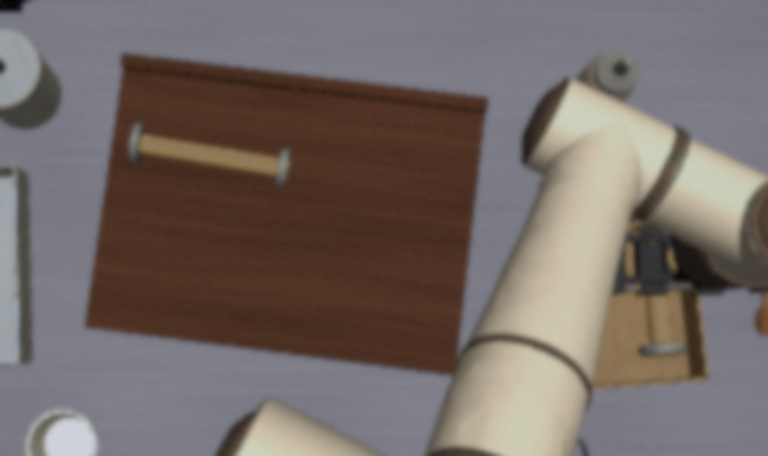

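The picture shows the straight pin lying in the back half (pixels 135–285, 155) and the bent pin held over the box, its near disc at (660,350). An arm link is close to the bottle at (612,70), so I check its height before lowering.

Run:
```python
from h import *
for c in ['top','side']:
    p,d,m=snap(c); W=cloud(d,m)
    k=(abs(W[...,0]-.66)<.12)&(abs(W[...,1]+.37)<.16)&(W[...,2]>.08)
    q=W[k]
    for x in np.arange(.54,.78,.03):
        r=q[abs(q[:,0]-x)<.015]
        if len(r): print(c,round(x,3),len(r),np.round(r.min(0),3),np.round(r.max(0),3))
    for u,v in ((545,130),(600,110),(680,150),(740,200),(760,260),(620,150)):
        if c=='top': print((u,v),np.round(W[int(90+v/2.4),int(160+u/2.4)],3))
```

```text
top 0.54 549 [ 0.54  -0.403  0.156] [ 0.555 -0.21   0.509]
top 0.57 788 [ 0.555 -0.36   0.456] [ 0.585 -0.21   0.5  ]
top 0.6 315 [ 0.585 -0.3    0.435] [ 0.614 -0.21   0.493]
top 0.63 5 [ 0.615 -0.238  0.451] [ 0.619 -0.233  0.472]
top 0.69 104 [ 0.691 -0.398  0.121] [ 0.705 -0.35   0.168]
top 0.72 233 [ 0.705 -0.399  0.084] [ 0.735 -0.339  0.198]
top 0.75 32 [ 0.735 -0.384  0.081] [ 0.745 -0.347  0.163]
(545, 130) [ 0.566 -0.211  0.486]
(600, 110) [ 0.584 -0.257  0.487]
(680, 150) [ 0.549 -0.319  0.495]
(740, 200) [ 0.509 -0.369  0.49 ]
(760, 260) [ 0.46  -0.384  0.488]
(620, 150) [ 0.547 -0.269  0.5  ]
side 0.54 1 [ 0.551 -0.405  0.144] [ 0.551 -0.405  0.144]
side 0.57 1 [ 0.576 -0.212  0.414] [ 0.576 -0.212  0.414]
side 0.6 4 [ 0.592 -0.217  0.43 ] [ 0.6   -0.211  0.442]
side 0.69 74 [ 0.683 -0.362  0.08 ] [ 0.705 -0.334  0.162]
side 0.72 84 [ 0.705 -0.369  0.081] [ 0.735 -0.337  0.177]
side 0.75 4 [ 0.736 -0.368  0.091] [ 0.739 -0.35   0.157]
```

The link is clear of the bottle (x < 0.62 and above 0.4 m). I lower the pin.

carry_out([
  [[0,0,0],[0,0,3],0.1],
  [[0,0,0],[0,0,6],0.1],
  [[0,0,0],[0,0,8.5],0.1],
  [[0,0,0],[0,0,10.5],0.1],
  [[0,0,0],[0,0,11.5],0.1],
  [[0,0,0],[0,0,12.2],0.1],
  [[0,0,0],[0,0,12.5],0.1],
  [[0,0,0],[0,0,12.5],0.1],
])

```text
time_s: 23.7
ee_pos: [0.4894, -0.4136, 0.0007]
ee_rot: [[-0.999, -0.043, 0.001], [-0.043, 0.999, -0.0], [-0.001, -0.0, -1.0]]
contact_force: [0.2, -0.3, -0.9]
width: 0.268
grip_force: 20.0
```

Run:
```python
from h import *
s=sensors.get_state(); print(s['time_s'],s['ee_pos'],s['width'],s['contact_force'])
p,d,m=snap('wrist','wrist12.png'); W=cloud(d,m)
for r in pins('wrist',d,m,W): print(*r)
```

```text
23.7 [ 0.4894022  -0.41356365  0.00070875] 0.2676894086521038 [ 0.22187808 -0.3387139  -0.89325862]
0.66 [280. 165.] mid [ 0.4586 -0.4143] yaw -1.521 len 0.134 z [None, 0.0596, 0.0445, 0.043, 0.0424, 0.0429, None]
```

carry_out([
  [[0,0,0],[0,0,0.2],0.1],
  [[0,0,0],[0,0,0.3],0.1],
  [[0,0,0],[0,0,0.4],0.1],
  [[0,0,0],[0,0,0.5],0.1],
  [[0,0,0],[0,0,0.5],0.1],
])

```text
time_s: 24.42
ee_pos: [0.4891, -0.4135, -0.0041]
ee_rot: [[-0.999, -0.043, 0.0], [-0.043, 0.999, -0.0], [-0.0, -0.0, -1.0]]
contact_force: [-1.4, -0.0, 3.6]
width: 0.264
grip_force: 20.0
```

Contact with the floor (+3.6 N). I release slowly and go up.

carry_out([
  [[0,0,0],[0,0,0],0.32],
  [[0,0,0],[0,0,0],0.4],
  [[0,0,0],[0,0,0],0.55],
  [[0,0,0],[0,0,0],0.55],
  [[0,0,0],[0,0,-2],0.55],
  [[0,0,0],[0,0,-5],0.55],
  [[0,0,0],[0,0,-10],0.55],
  [[0,0,0],[0,0,-15],0.55],
  [[0,0,0],[0,0,-18],0.55],
  [[0,0,0],[0,0,-18],0.55],
  [[0,0,0],[0,0,-18],0.55],
  [[0,0,0],[0,0,-18],0.55],
])

```text
time_s: 25.92
ee_pos: [0.4883, -0.4129, 0.1735]
ee_rot: [[-0.999, -0.043, -0.003], [-0.043, 0.999, 0.002], [0.003, 0.002, -1.0]]
contact_force: [-0.1, 1.1, -0.2]
width: 0.549
grip_force: 0.0
```

Run:
```python
from h import *
s=sensors.get_state(); print(s['time_s'],s['ee_pos'],s['width'],s['contact_force'])
for c in ['side','wrist']:
    p,d,m=snap(c,c+'13.png'); W=cloud(d,m)
    for r in pins(c,d,m,W): print(c,*r,tob(r[3]))
```

```text
25.925 [ 0.48834771 -0.41293806  0.17345103] 0.5489488048943799 [-0.09021675  1.1327459  -0.19382838]
side 0.79 [362. 197.] mid [ 0.4493 -0.4044] yaw -1.532 len 0.136 z [None, 0.0515, 0.0394, 0.036, 0.0366, 0.0386, None] [-0.07330526 -0.427437  ]
side 0.7 [221. 214.] mid [0.6218 0.1178] yaw -0.157 len 0.198 z [0.0628, 0.0537, 0.0545, 0.0546, 0.0549, 0.0578, 0.0664] [0.0435144  0.10996625]
wrist 0.69 [280. 188.] mid [ 0.4862 -0.4114] yaw -1.529 len 0.194 z [0.0551, 0.04, 0.0385, 0.038, 0.0381, 0.0396, 0.0529] [-0.03587484 -0.43053106]
```

View pics/wrist13.png

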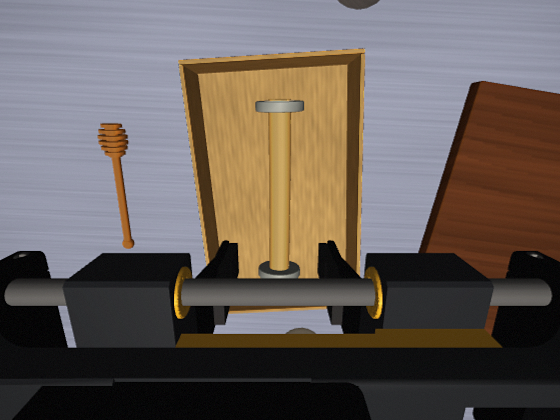

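The picture shows the bent pin lying in the box, its discs at (279,105) and (279,270), on the floor (disc top 0.055). The straight one rests at x_b ≈ +54 mm on the board, and the arm is clear.

```bash
python3 -c "
from plant import ticket
print(ticket.finish_job())"
```

```text
the job is handed in; nothing more can be done
None
```

The bent pin (the one that started on the right) now lies in the scrap box. The straight pin lies in the back half of the board, about 54 mm past its middle. Both were rolled there first, the other things were left untouched as far as I could see, and I handed the job in after about 26 s.

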